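# Slide the bench block round the corner into the punch guide

## Robot

A 6-joint arm with a two-finger parallel gripper is mounted at the origin on a cart in front of the work surface, level with it; the furniture and walls round the work are solid. World frame = base frame: x ahead of the robot, y to its left, z up, the work surface at z = 0. Lengths are in m, angles in degrees, forces in N, time in s.
With the tool pointing down it reaches from about 0.25 to 0.725 m from the base axis. Payload 9.7 kg.
Tool frame: the origin (TCP) lies between the finger pads; the fingertips stand 25 mm ahead of it and the grasp point (between the pads) lies 6 mm ahead of it; z points along the fingers, y is the line along which they close (so a half turn about z gives the same grasp; the last joint's range is limited). The gripper opens to 85 mm and grips with 20 to 120 N. Pads are 22 mm wide; open, the fingers measure 114 mm over their backs; the gripper's body (76 mm by 85 mm) begins 54 mm behind the grasp point. The pads swing forward as they close: fully open they stand 13 mm farther back than shut.
Start: joints at [77.063, 4.979, 10.078, 95.1, 0, 90], TCP at [0.123, 0.536, 0.256] pointing down, gripper open.
Joint ranges: [-179.16, 179.16], [-48.56, 103.87], [-65.8, 70.77], [-126.05, 130.52], [-82.76, 87.17], [-180, 180]. Speed limits (degrees/s): [127.2, 127.2, 147.25, 180, 180, 180].

## Interface

Orientations are given as [roll, pitch, yaw] about the fixed x, y, z axes, in that order (R = Rz(yaw) Ry(pitch) Rx(roll)).
In Python, from workcell import bot, camrig, workorder, sensors gives the robot as it stands (bot), with the cameras (camrig), the job (workorder) and the readings (sensors).
- The arm moves only by the shell command python3 drive.py [FORCE], which reads ROWS from standard input. ROWS is a JSON object with one list for each field, all of the same length, 1 to 5, a row being the entries at one place: x, y, z (the shift in m), spin (a turn about the tool's z in degrees), jaw (the finger opening in m); each row is the pose to reach, as a shift and turn from the pose commanded when the command began, along the tool's axes at that moment; what a row does not reach only later rows make up. A row lasts 1/12 s, in which the tool goes at most 0.0417 m and 7.16 degrees, less where a joint would pass 70% of its speed; a pose out of reach is approached as far as the arm can. The fingers move at their own pace and stop on an object; FORCE is the grip in N (left out, the last holds). Time passes only in rows, so rows that do not move let the fingers close. It prints the time, the measured TCP pose, the force, the opening and the grip force at its end. Input that does not fit is refused with a message, and nothing moves.
- sensors.get_obs(): the state, without advancing time (a new reading comes with each control period).
- camrig.camera(name): name is "scene" or "top"; returns the picture (420x560x3 uint8, blue, green, red); there is no depth.
- camrig.camera_info(name): a dict with "mtx" (3x3 intrinsics, pixels), "k1" (the pictures are not rectified: a ray, as slopes to the right and down, at radius r is drawn at 1 + k1 r^2 times it, then the intrinsics apply), "extrinsics" (4x4, takes a point from camera to world coordinates). Camera axes: x right, y down, z forward; pixel columns grow to the right and rows downward; lengths in m; the calibration is good to about 2 mm. A picture is of the moment at which its call begins. camera_info takes no time and is no camera call.
- workorder.job_done(): hands the job in; it is judged then, once.
The state is a dict: "time": time; "q": joint angles; "qd": joint speeds; "joint_efforts": joint torques, N m; "ee_pos": TCP position; "tcp_rot": TCP orientation; "wrist_force": force on the tool from outside, world axes, zero at the start; "torque": the same for the moment, N m; "opening": finger opening in m; "grasp_force": force on a finger pad.
Only numpy, scipy, OpenCV 4.12 (cv2) and the standard library are available. Lean on these libraries where they do the work, as an engineer would, in place of code of your own. Each camera call takes 0.05 s, during which the arm holds its last target. There are 200 camera calls.

## Task

Slide the larger steel bench block in through the mouth of the punch-guide fixture to the back fence, then round the corner and along under the overarm until the spring catch has snapped shut behind it and it sits trapped against the spring plunger. Keep it flat on the plate all the way, do not lift it, and do not overdrive the plunger towards its hard stop; leave the other things on the bench where they are.

Things in the scene. Friction and masses are not known exactly. Their poses are not given: they have to be found in the camera images.
- fixture: Bare-metal punch-guide fixture, fixed. Origin at its plate's underside, 6 mm over the bench top, on the first lane's centre line; z up. All places below: mm in its axes. L-shaped plate (top z 5): x -65..65 for y -125..165 and x 65..225 for y -125..24. Block's path is an L: along -y through the mouth to the back fence, then along +x down the cross lane, under the overarm to a sprung seat.
- mouth (a point): Middle of the mouth's outer end, on the plate, fixture (0, 30, 5). Two rails, inner faces x -36 and +36, tops z 17; near (-x) rail y 2..30, far (+x) rail y -8..30; 28-degree flares in front reach y 53, there 97 mm apart. Between rails 72 mm for the 66 mm block.
- back_fence (a point): Foot of the back fence below its middle, fixture (0, -75, 5). Face y = -75, top z 13, x -46..150. Against it the block's centre is at y -43. At this corner the near side (x below -35, y below 0) is open, so a finger can push the block's near face along +x.
- cross_lane (a point): Middle of the cross lane's entry, fixture (36, -41.5, 5). The lane runs along +x from x 36 between the back fence and the inner fence (face y = -8, top z 17, to x 150, rounded first corner): 67 mm wide for the 64 mm block, which must be right back at the fence to enter.
- overarm (a point): Centre of the overarm's underside, fixture (122, -41.5, 31): a steel bridge over the cross lane, x 104..140, z 31..41, with a round bush up to z 53 and its posts outside the lane. The block (top at z 25) goes beneath it; fingers stay in front of it.
- large_block: The larger plain steel bench block, 66 (x) x 64 (y) x 20 (z) mm, about 0.66 kg, loose on the plate's +y end in front of the mouth, turned up to 0.3 rad. Origin: centre of its underside. Sliding it takes 3 to 7 N. Home: held between plunger and catch, its near face (-x) at fixture x 64 to 86, depending on the seat.
- catch (a joint): Slanted spring finger over the back fence, z 14.5..22.5; 0 rad = in, nose at y -66. The passing block wedges it out (0.1 to 0.25 rad, under 3 N); once the block's near face is past the nose it snaps back to 0 behind it. Nose end at x 64 to 86: catch and plunger share a carriage clamped anywhere in that range, not measured, to be seen or felt. Push 12 mm or more clear of the back fence.
- plunger (a joint): Brass spring plunger at the lane's end, at y -48, z 15.5; m, 0 = out, grows as the block presses it in along +x. 2 N to start, then 0.7 N per mm. Block meets it 4.5 mm before the catch can close. Beyond 12.5 mm it is overdriven (hard stop 15 mm). Stays about 4 to 10 mm in with the block trapped.
- small_block: the smaller steel bench block, 62x60x16 mm; a bystander
- wax: block of beeswax, 30x46x19 mm; a bystander
- pliers_blue: pliers with blue grips, 46x134x12 mm, lying flat; a bystander
- open_tin: open flat tin, 88x58x16 mm; a bystander
- metal_cup: small round metal cup, diameter 34, 14 mm high; a bystander
- solder_board: flat soldering board, 82x68x14 mm; a bystander

How it is judged (in metres and radians):
On the way, in this order (a step that is already met when the one before it is completed fails the run):
1. the block has come in through the mouth, up to the back fence (its centre within 8 mm of y -43 mm in the fixture) (y of large_block in the frame of fixture below -0.035 m and x of large_block in the frame of fixture between -0.03 and 0.03 m), for 0.1 s.
2. the block, on its way along the cross lane, has wedged the catch outwards (value of joint catch above 0.05 rad and x of large_block in the frame of fixture above 0.03 m), for 0.05 s.
At the end, for the whole second after the job is handed in: The larger block lies flat and at rest in the cross lane under the overarm (centre beyond fixture x 90 mm), the plunger is held pressed in by more than 2 mm and the catch is shut behind the block (below 0.05 rad) (value of joint catch below 0.05 rad and value of joint plunger above 0.002 m and x of large_block in the frame of fixture above 0.09 m and y of large_block in the frame of fixture below -0.034 m and z of large_block in the frame of fixture below 0.009 m and angle between large_block's own z axis and vertical below 0.08 rad and linear speed of large_block below 0.01 m/s); the robot touches nothing.
It fails at once if the plunger is overdriven (pressed in more than 12.5 mm) (value of joint plunger above 0.0125 m).
It fails at once if the larger block is lifted more than 12 mm off the plate or tipped more than 0.25 rad (z of large_block in the frame of fixture above 0.017 m or angle between large_block's own z axis and vertical above 0.25 rad).
It fails at once if a bystander is moved more than 30 mm (distance of any of small_block, wax, pliers_blue, open_tin, metal_cup, solder_board from where it was at the start of the episode above 0.03 m).
It also fails if it takes over 72 s, if anything falls off the work surface, if the arm or the gripper's body presses on something with over 40 N, if the wrist force passes 120 N, or if a joint passes its speed limit or range.

## Working session

There is one attempt and no reset: what is moved stays moved. The work goes in short steps, Python scripts to look and compute and a shell command to move; the robot and the scene stay as the last step left them, time stands still between calls to the robot, and variables do not carry over. Pictures are saved under pics/ and viewed, at most 11 in all, crops included, and the job is handed in when it is done.

```bash
ls; mkdir -p pics; python3 - <<'E'
from workcell import bot, camrig, workorder, sensors
import cv2,numpy as np
for n in ("scene","top"):
    cv2.imwrite(f"pics/{n}0.png",camrig.camera(n)); i=camrig.camera_info(n); print(n,np.round(i["mtx"],2).tolist(),i["k1"],np.round(i["extrinsics"],4).tolist())
o=sensors.get_obs();print(o)
E
```

```text
drive.py
pics
workcell.py
scene [[515.39, 0.0, 281.08], [0.0, 515.39, 205.28], [0.0, 0.0, 1.0]] 0.021488971498007898 [[0.6795, -0.3096, 0.6651, -0.2199], [-0.7333, -0.3124, 0.6038, -0.6989], [0.0209, -0.8981, -0.4393, 0.5781], [0.0, 0.0, 0.0, 1.0]]
top [[444.56, 0.0, 284.0], [0.0, 444.56, 209.89], [0.0, 0.0, 1.0]] -0.0823009678795178 [[-0.0025, -0.9992, 0.0396, 0.4963], [-1.0, 0.0022, -0.007, -0.0125], [0.0069, -0.0396, -0.9992, 1.1755], [0.0, 0.0, 0.0, 1.0]]
{'time': 0.1, 'q': array([ 7.70613697e+01,  5.00893499e+00,  1.00396896e+01,  9.50995590e+01,
       -1.03801323e-03,  8.99993293e+01]), 'qd': array([-0.02980165, -0.05259263,  0.05390196, -0.04184299,  0.01962238,
        0.04049431]), 'joint_efforts': array([-3.65412998e-04, -5.21563053e+01,  4.65652728e+01,  1.59617420e-02,
       -3.78838729e-05, -7.65715299e-06]), 'ee_pos': array([0.12311546, 0.53586874, 0.25565071]), 'tcp_rot': array([-1.79931196e+02,  1.03720704e-03,  1.67062042e+02]), 'wrist_force': array([ 0.81598657,  0.04666304, -0.3733799 ]), 'torque': array([-0.0728689 , -0.05273491,  0.03936057]), 'grasp_force': 0.0, 'opening': 0.08532524468233191}
```

View pics/scene0.png

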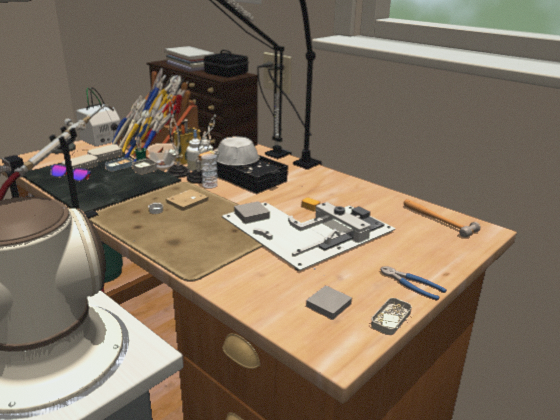

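View pics/top0.png

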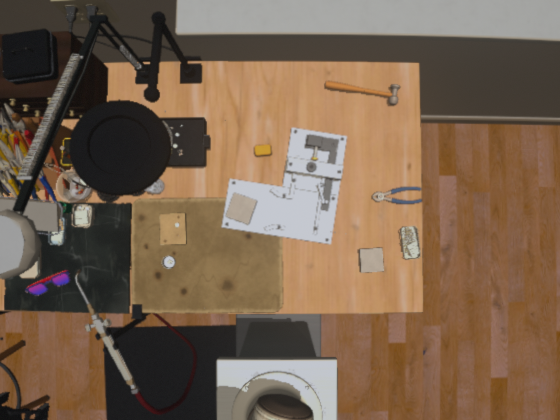

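The scene view shows the white L-shaped plate at about (305,228), with the loose large block at (252,212). The small block is at (328,302) and the tin at (391,316). The top view shows the plate with corners near (229,180), (222,228), (330,243), (347,134), (291,128) and (285,185). The large block is at (240,208). Fixture axes are nearly aligned with the world axes (x is up in the image, y is left).

```bash
cat > h.py <<'E'
import cv2,numpy as np
from workcell import bot, camrig, workorder, sensors
def ray(n,px):
    i=camrig.camera_info(n);K=np.array(i["mtx"]);E=np.array(i["extrinsics"])
    d=(np.atleast_2d(px)-K[:2,2])/K[0,0]; u=d.copy()
    for _ in range(20): u=d/(1+i["k1"]*(u**2).sum(1,keepdims=True))
    return E[:3,3],np.c_[u,np.ones(len(u))]@E[:3,:3].T
def plane(n,px,z):
    o,d=ray(n,px); return o+d*((z-o[2])/d[:,2])[:,None]
def proj(n,P):
    i=camrig.camera_info(n);K=np.array(i["mtx"]);E=np.array(i["extrinsics"])
    c=(np.atleast_2d(P)-E[:3,3])@E[:3,:3]; u=c[:,:2]/c[:,2:]
    return u*(1+i["k1"]*(u**2).sum(1,keepdims=True))*K[0,0]+K[:2,2]
def tri(p1,p2):
    o1,d1=ray("top",p1);o2,d2=ray("scene",p2);out=[]
    for a,b in zip(d1,d2):
        s=np.linalg.lstsq(np.c_[a,-b],o2-o1,rcond=None)[0]
        out.append(np.r_[(o1+a*s[0]+o2+b*s[1])/2,np.linalg.norm(o1+a*s[0]-o2-b*s[1])])
    return np.array(out)
E
python3 - <<'E'
from h import *
t=cv2.imread("pics/top0.png");s=cv2.imread("pics/scene0.png")
def crop(im,x0,x1,y0,y1,f): return cv2.resize(im[y0:y1,x0:x1],None,fx=f,fy=f,interpolation=cv2.INTER_CUBIC)
cv2.imwrite("pics/topc.png",crop(t,210,355,120,250,5.5 if 0 else 4.6))
cv2.imwrite("pics/scenec.png",crop(s,215,400,180,275,4.3))
hsv=cv2.cvtColor(t,cv2.COLOR_BGR2HSV)
m=((hsv[...,1]<45)&(hsv[...,2]>60)).astype(np.uint8)*255
w=np.zeros_like(m);w[115:255,210:357]=m[115:255,210:357]
c=max(cv2.findContours(cv2.morphologyEx(w,cv2.MORPH_OPEN,np.ones((3,3))),cv2.RETR_EXTERNAL,cv2.CHAIN_APPROX_NONE)[0],key=cv2.contourArea)
a=cv2.approxPolyDP(c,4,True)[:,0];print(a.tolist());print(np.round(plane("top",a,0.011),4).tolist())
print([t[y,x].tolist() for x,y in [(240,208),(226,220),(265,220),(310,230),(300,160)]])
E
```

```text
[[291, 128], [282, 186], [230, 179], [222, 227], [330, 243], [346, 136]]
[[0.7595, -0.0398, 0.011], [0.6053, -0.0156, 0.011], [0.6241, 0.1212, 0.011], [0.498, 0.1418, 0.011], [0.4554, -0.141, 0.011], [0.7382, -0.1856, 0.011]]
[[148, 163, 175], [207, 199, 196], [208, 200, 197], [208, 200, 197], [204, 198, 195]]
```

View pics/topc.png

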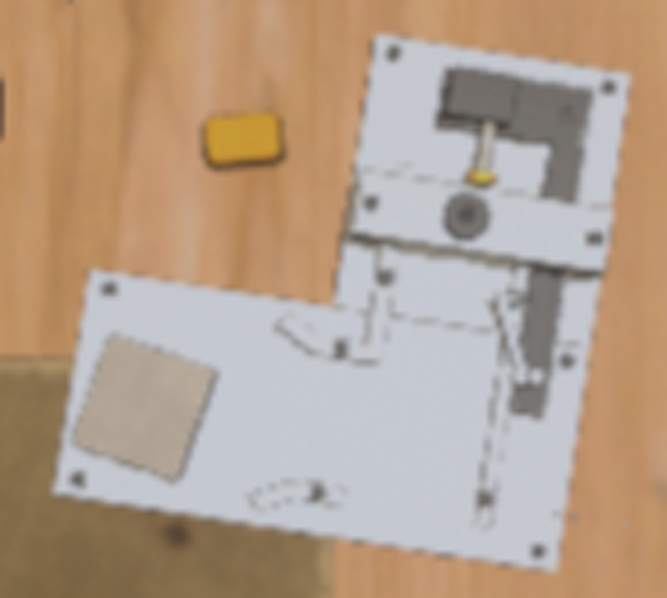

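View pics/scenec.png

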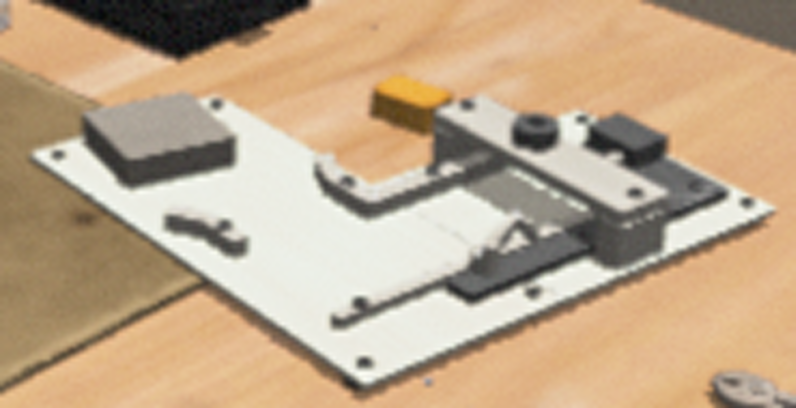

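The top crop (4.6x, offset 210,120) shows the block corners at about (115,333), (217,372), (180,480), (75,440), turned relative to the plate. The catch's nose is at about (493,300), and the plunger sits behind the overarm with its tip at about (480,178). The scene crop confirms the layout: the rails/flares and the catch finger above the back fence. Next I compute the poses.

```bash
cat > meas.py <<'E'
from h import *
from scipy.optimize import least_squares
F=np.array([[225,24],[65,24],[65,165],[-65,165],[-65,-125],[225,-125]])/1e3
def corners(m,n,eps=4):
    c=max(cv2.findContours(m,cv2.RETR_EXTERNAL,cv2.CHAIN_APPROX_NONE)[0],key=cv2.contourArea)
    p=c[:,0].astype(float)
    a=cv2.approxPolyDP(c,eps,True)[:,0].astype(float); L=[]
    for i in range(len(a)):   # line fit per edge, then intersect neighbours
        A,B=a[i],a[(i+1)%len(a)];e=B-A;l=np.linalg.norm(e);e/=l
        t=(p-A)@e;d=np.abs((p-A)@[-e[1],e[0]]);k=(t>3)&(t<l-3)&(d<2.5)
        v=cv2.fitLine(p[k].astype(np.float32),cv2.DIST_HUBER,0,.01,.01).ravel();L.append(np.cross([v[2],v[3],1],[v[2]+v[0],v[3]+v[1],1]))
    q=np.array([np.cross(L[i-1],L[i]) for i in range(len(L))]);return q[:,:2]/q[:,2:]
def T(p,P): c,s=np.cos(p[2]),np.sin(p[2]);return P@np.array([[c,s],[-s,c]])+p[:2]
def inv(p,P): c,s=np.cos(p[2]),np.sin(p[2]);return (P-p[:2])@np.array([[c,-s],[s,c]])
E
python3 - <<'E'
from meas import *
t=cv2.imread("pics/top0.png");s=cv2.imread("pics/scene0.png")
hsv=cv2.cvtColor(t,cv2.COLOR_BGR2HSV);m=((hsv[...,1]<45)&(hsv[...,2]>60)).astype(np.uint8)*255
w=np.zeros_like(m);w[115:255,210:357]=m[115:255,210:357];w=cv2.morphologyEx(w,cv2.MORPH_OPEN,np.ones((3,3)))
q=corners(w,6);i=np.argmin(q[:,0]*.01+q[:,1]);q=np.roll(q,-i,0);W=plane("top",q,.011)[:,:2]
print(np.round(q,1).tolist())
r=least_squares(lambda p:(T(p,F)-W).ravel(),[.52,-.02,-.15],loss="soft_l1",f_scale=.002)
p=r.x;print("fix",p[:2],np.degrees(p[2]),"res mm",np.round((T(p,F)-W)*1e3,1).tolist());np.save("fix.npy",p)
# plate corners in scene by projection, height check with manual corners
print("scene proj",np.round(proj("scene",np.c_[T(p,F),np.full(6,.011)]),1).tolist())
bt=((t[...,2].astype(int)-t[...,0]>10)).astype(np.uint8)*255;z=np.zeros_like(bt);z[188:228,226:258]=bt[188:228,226:258]
z=cv2.morphologyEx(z,cv2.MORPH_OPEN,np.ones((3,3)));b=corners(z,4,5)
B=plane("top",b,.031)[:,:2];fb=inv(p,B);print("block px",np.round(b,1).tolist(),"fix mm",np.round(fb*1e3,1).tolist(),"ctr",np.round(fb.mean(0)*1e3,1),B.mean(0))
print("sides",np.round([np.linalg.norm(fb[k]-fb[k-1])*1e3 for k in range(4)],1),[round(np.degrees(np.arctan2(*(fb[k]-fb[k-1])[::-1])),1) for k in range(4)])
# scene block top corners by hand from crop(4.3x off 215,180)
S=np.array([[83,108],[178,92],[236,135],[128,162]])/4.3+[215,180]   # left,back,right,front 
print("scene of top corners z.031",np.round((proj("scene",np.c_[B,np.full(4,.031)])-[215,180])*4.3,0).tolist())
for nm,px in (("nose",[493,300]),("nose2",[497,295]),("catchroot",[525,375]),("plunger tip",[480,180])):
    print(nm,np.round(inv(p,plane("top",np.array(px)/4.6+[210,120],.0265)[:,:2])*1e3,1))
E
```

```text
[[291.6, 127.3], [282.5, 186.9], [229.6, 178.3], [221.1, 226.8], [330.2, 243.5], [346.3, 136.1]]
fix [ 0.53596231 -0.02919112] -9.094429933441909 res mm [[0.6, 0.3], [1.0, 1.1], [0.3, 1.1], [-0.7, -0.2], [-2.0, -0.9], [0.4, -1.7]]
scene proj [[349.7, 205.2], [301.1, 222.7], [265.3, 201.5], [221.7, 215.2], [299.4, 268.9], [395.4, 228.2]]
block px [[233.5, 192.8], [225.5, 216.3], [247.7, 223.2], [256.0, 200.4]] fix mm [[27.7, 145.1], [-35.6, 155.8], [-44.0, 96.3], [17.2, 84.6]] ctr [ -8.7 120.4] [0.54641836 0.0911118 ]
sides [61.5 64.2 60.  62.4] [np.float64(80.2), np.float64(170.5), np.float64(-98.0), np.float64(-10.9)]
scene of top corners z.031 [[185.0, 90.0], [82.0, 112.0], [130.0, 155.0], [234.0, 133.0]]
nose [[ 81.2 -65.7]]
nose2 [[ 84.3 -67.5]]
catchroot [[ 42.1 -90. ]]
plunger tip [[147.4 -48. ]]
```

```bash
python3 - <<'E'
from h import *
print("iron/helper",np.round(tri([[80,278],[100,327],[138,311],[152,92]],[[85,125],[45,152],[72,135],[280,48]]),3).tolist())
print("block top cnr",np.round(tri([[233.5,192.8],[225.5,216.3],[247.7,223.2],[256,200.4]],np.array([[180,92],[83,108],[128,160],[236,136]])/4.3+[215,180]),4).tolist())
print("plate cnr",np.round(tri([[221.1,226.8],[330.2,243.5],[346.3,136.1]],np.array([[32,155],[365,388],[775,210]])/4.3+[215,180]),4).tolist())
for z in (.256,.4): print("tcp in top/scene",proj("top",[.123,.536,z]),proj("scene",[.123,.536,z]))
for h in (.3,.45,.6): print(h,plane("top",[[120,145],[170,145],[20,240]],h).round(3).tolist())
E
```

```text
iron/helper [[0.366, 0.453, 0.187, 0.041], [0.248, 0.42, 0.156, 0.043], [0.284, 0.32, 0.209, 0.07], [0.757, 0.22, 0.363, 0.023]]
block top cnr [[0.5853, 0.1108, 0.0295, 0.0027], [0.5256, 0.1297, 0.0334, 0.0006], [0.5074, 0.0734, 0.028, 0.0007], [0.5668, 0.0513, 0.0293, 0.0011]]
plate cnr [[0.499, 0.144, 0.0084, 0.0015], [0.454, -0.142, 0.0069, 0.0002], [0.7387, -0.1872, 0.0088, 0.001]]
tcp in top/scene [[ 23.61914742 402.9177448 ]] [[-35.59467737 110.80564437]]
tcp in top/scene [[-19.08932961 431.85958184]] [[-53.92885159  40.83092107]]
0.3 [[0.662, 0.31, 0.3], [0.661, 0.208, 0.3], [0.471, 0.515, 0.3]]
0.45 [[0.634, 0.254, 0.45], [0.633, 0.17, 0.45], [0.476, 0.425, 0.45]]
0.6 [[0.605, 0.199, 0.6], [0.605, 0.133, 0.6], [0.48, 0.334, 0.6]]
```

The measured heights agree with the text: block top about 0.030, plate top about 0.009. I go up first, over the helper stand (about 0.2 high), then inward.

```bash
cat > to.py <<'E'
# to.py X Y Z PSI: shift in current tool axes to a world target; or: to.py f X Y Z(fixture mm) PSIrel
import sys;from meas import *
o=sensors.get_obs();a=sys.argv[1:]
if a[0]=='f':
    p=np.load("fix.npy");v=np.array(a[1:],float);xy=T(p,v[None,:2]/1e3)[0];v=np.r_[xy,v[2]/1e3+.006,v[3]+np.degrees(p[2])]
else: v=np.array(a,float)
r=o["tcp_rot"];ps=np.radians(r[2]);d=v[:3]-o["ee_pos"]
print("target",np.round(v,4),"shift",np.round([d@[np.cos(ps),np.sin(ps),0],d@[np.sin(ps),-np.cos(ps),0],-d[2]],4),"turn",round((r[2]-v[3]+180)%360-180,2),"rpy",np.round(r,2),"q1,q6",np.round(o["q"][[0,5]],1),"t",o["time"],"F",np.round(o["wrist_force"],1))
E
echo '{"x": [0,0,-0.03,-0.06,-0.09],"y": [0,0,-0.03,-0.06,-0.09],"z": [-0.04,-0.07,-0.07,-0.07,-0.07],"spin": [0,0,0,0,0],"jaw": [0.085,0.085,0.085,0.085,0.085]}' | python3 drive.py
echo '{"x": [-0.03,-0.06,-0.09,-0.12,-0.15],"y": [-0.03,-0.06,-0.09,-0.12,-0.15],"z": [0,0,0.01,0.02,0.03],"spin": [0,0,0,0,0],"jaw": [0.085,0.085,0.085,0.085,0.085]}' | python3 drive.py
python3 to.py .546 .091 .12 71.1
```

```text
time: 0.52
ee_pos: [0.1899, 0.4294, 0.326]
tcp_rot: [-180.0, 0.0, 167.2]
wrist_force: [1.6, 0.6, 0.4]
opening: 0.0851
grasp_force: 0.0
time: 0.93
ee_pos: [0.2988, 0.2545, 0.2975]
tcp_rot: [180.0, 0.0, 167.1]
wrist_force: [0.6, 0.6, 0.5]
opening: 0.085
grasp_force: 0.0
target [ 0.546  0.091  0.12  71.1  ] shift [-0.2775 -0.1042  0.1775] turn 95.99 rpy [1.7998e+02 2.0000e-02 1.6709e+02] q1,q6 [40.4 53.3] t 0.9333 F [0.6 0.6 0.5]
```

```bash

echo '{"x": [-0.03,-0.06,-0.09,-0.12,-0.15],"y": [-0.01,-0.02,-0.03,-0.04,-0.05],"z": [0.02,0.04,0.06,0.08,0.10],"spin": [7,14,21,28,35],"jaw": [0.085,0.085,0.085,0.085,0.085]}' | python3 drive.py
python3 to.py .546 .091 .10 71.1
```

```text
time: 1.35
ee_pos: [0.4343, 0.1726, 0.1969]
tcp_rot: [180.0, -0.0, 131.7]
wrist_force: [-1.0, 1.6, 0.8]
opening: 0.0849
grasp_force: 0.0
target [ 0.546  0.091  0.1   71.1  ] shift [-0.1352  0.0291  0.0969] turn 60.59 rpy [180.    -0.   131.69] q1,q6 [21.7 70. ] t 1.35 F [-1.   1.6  0.8]
```

```bash

echo '{"x": [-0.03,-0.06,-0.09,-0.115,-0.135],"y": [0.006,0.012,0.018,0.024,0.029],"z": [0.02,0.04,0.06,0.08,0.097],"spin": [7,14,21,28,35],"jaw": [0.085,0.085,0.085,0.085,0.085]}' | python3 drive.py
echo '{"x": [0,0,0,0,0],"y": [0,0,0,0,0],"z": [0,0,0,0,0],"spin": [7,14,21,25.6,25.6],"jaw": [0.085,0.085,0.085,0.085,0.085]}' | python3 drive.py
python3 to.py .546 .091 .06 71.1
python3 - <<'E'
from h import *
s=camrig.camera("scene");t=camrig.camera("top")
cv2.imwrite("pics/s1.png",np.vstack([cv2.resize(s[120:250,180:380],None,fx=3,fy=3)[:,:],cv2.resize(t[130:240,195:395],None,fx=3,fy=3)])[:600+120])
im=cv2.imread("pics/s1.png");cv2.imwrite("pics/s1.png",cv2.resize(im,None,fx=.83,fy=.83))
E
```

```text
time: 1.77
ee_pos: [0.5462, 0.0916, 0.0989]
tcp_rot: [-179.9, 0.0, 96.7]
wrist_force: [0.0, 0.6, -0.1]
opening: 0.085
grasp_force: 0.0
time: 2.18
ee_pos: [0.5451, 0.0931, 0.1004]
tcp_rot: [-180.0, 0.0, 71.2]
wrist_force: [-0.3, 0.1, 0.2]
opening: 0.0853
grasp_force: 0.0
target [5.46e-01 9.10e-02 6.00e-02 7.11e+01] shift [-0.0017  0.0015  0.0404] turn 0.15 rpy [-1.7995e+02  3.0000e-02  7.1250e+01] q1,q6 [  9.7 118.4] t 2.1833 F [-0.3  0.1  0.2]
```

View pics/s1.png

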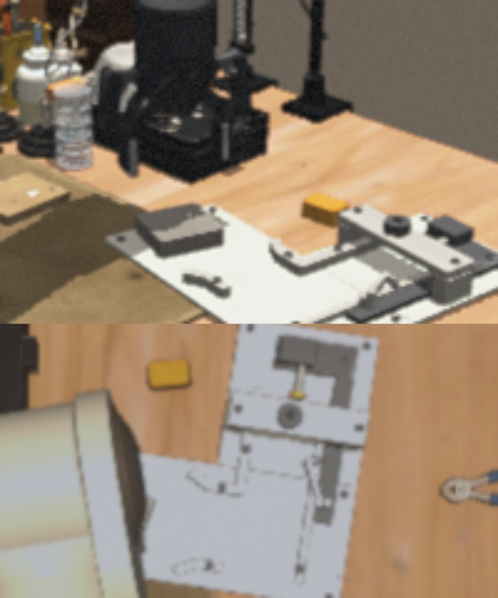

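The scene crop (2.49x, offset 180,120) shows the open fingers straddling above the block, with tips at crop (130,175) and (225,160). The top view is mostly hidden by the arm there. I now work out the tip heights.

```bash
python3 - <<'E'
from h import *
for s in (-.05,.05):
  P=np.array([.5451,.0931])+s*np.array([.947,-.322])
  for z in (.07,.08,.09): print(s,z,((proj("scene",[*P,z])-[180,120])*2.49).round(0))
E
echo '{"x": [-0.0015,-0.0015,-0.0015,-0.0015,-0.0015],"y": [0.0015,0.0015,0.0015,0.0015,0.0015],"z": [0.015,0.03,0.04,0.045,0.05],"spin": [0,0,0,0,0],"jaw": [0.085,0.085,0.085,0.085,0.085]}' | python3 drive.py
python3 to.py .546 .091 .041 71.1
```

```text
-0.05 0.07 [[127. 193.]]
-0.05 0.08 [[127. 183.]]
-0.05 0.09 [[126. 173.]]
0.05 0.07 [[223. 173.]]
0.05 0.08 [[223. 164.]]
0.05 0.09 [[223. 154.]]
time: 2.7
ee_pos: [0.5461, 0.0913, 0.0505]
tcp_rot: [-180.0, 0.0, 71.5]
wrist_force: [0.7, 0.2, -1.1]
opening: 0.0851
grasp_force: 0.0
target [5.46e-01 9.10e-02 4.10e-02 7.11e+01] shift [-0.0003  0.      0.0095] turn 0.44 rpy [-1.7997e+02  1.0000e-02  7.1540e+01] q1,q6 [  9.5 118. ] t 2.7 F [ 0.7  0.2 -1.1]
```

Tips are about 13 mm ahead of the TCP when open, as expected (25 mm shut). I lower to TCP z 0.034, then grip gently to align.

```bash

echo '{"x": [0,0,0,0,0],"y": [0,0,0,0,0],"z": [0.008,0.0165,0.0165,0.0165,0.0165],"spin": [0,0,0,0,0],"jaw": [0.085,0.085,0.075,0.07,0.066]}' | python3 drive.py 20
echo '{"x": [0,0,0,0,0],"y": [0,0,0,0,0],"z": [0,0,0,0,0],"spin": [0,0,0,0,0],"jaw": [0.06,0.06,0.06,0.06,0.06]}' | python3 drive.py 20
python3 to.py f 0 70 28 90
```

```text
time: 3.12
ee_pos: [0.5469, 0.0912, 0.035]
tcp_rot: [179.9, -0.0, 71.5]
wrist_force: [0.4, -1.1, -3.5]
opening: 0.066
grasp_force: 2.7
time: 3.53
ee_pos: [0.5469, 0.0913, 0.0352]
tcp_rot: [179.9, -0.0, 71.5]
wrist_force: [2.7, -1.4, 5.3]
opening: 0.0651
grasp_force: 24.3
target [5.47000e-01 3.99000e-02 3.40000e-02 8.09056e+01] shift [-0.0486  0.0165  0.0012] turn -9.45 rpy [ 1.7991e+02 -3.0000e-02  7.1460e+01] q1,q6 [  9.5 118. ] t 3.5333 F [ 2.7 -1.4  5.3]
```

```bash

echo '{"x": [-0.006,-0.012,-0.018,-0.024,-0.030],"y": [0.002,0.004,0.006,0.008,0.010],"z": [0,0,0,0,0],"spin": [-2,-4,-6,-8,-9.45],"jaw": [0.06,0.06,0.06,0.06,0.06]}' | python3 drive.py
python3 to.py f 0 72 29 90
```

```text
time: 3.95
ee_pos: [0.5464, 0.0609, 0.0352]
tcp_rot: [180.0, -0.2, 81.1]
wrist_force: [0.4, 6.8, 6.9]
opening: 0.0656
grasp_force: 24.3
target [5.47300e-01 4.19000e-02 3.50000e-02 8.09056e+01] shift [-0.0187  0.0039  0.0002] turn 0.2 rpy [179.98  -0.19  81.1 ] q1,q6 [  6.3 105.2] t 3.95 F [0.4 6.8 6.9]
```

Drag works (friction about 7 N). I finish the shift and release by opening slightly and rising, then move behind the block.

```bash

echo '{"x": [-0.006,-0.012,-0.0187,-0.0187,-0.0187],"y": [0.001,0.0025,0.0039,0.0039,0.0039],"z": [0,0,0,0,0],"spin": [0,0,0.2,0.2,0.2],"jaw": [0.06,0.06,0.06,0.07,0.085]}' | python3 drive.py
echo '{"x": [0,0,0,0.02,0.05],"y": [0,0,0,0,0],"z": [0,-0.02,-0.05,-0.06,-0.06],"spin": [0,0,0,0,0],"jaw": [0.085,0.085,0.085,0.06,0.025]}' | python3 drive.py
python3 to.py f 0 125 35 90
```

```text
time: 4.37
ee_pos: [0.5466, 0.0406, 0.034]
tcp_rot: [-179.9, 0.0, 80.7]
wrist_force: [-0.3, 0.1, 0.4]
opening: 0.0804
grasp_force: 0.0
time: 4.78
ee_pos: [0.5563, 0.0893, 0.0976]
tcp_rot: [179.8, -0.0, 80.6]
wrist_force: [0.7, -1.8, -0.6]
opening: 0.0636
grasp_force: 0.0
target [5.55700e-01 9.42000e-02 4.10000e-02 8.09056e+01] shift [ 0.0047 -0.0014  0.0566] turn -0.35 rpy [ 1.7978e+02 -4.0000e-02  8.0560e+01] q1,q6 [  9.1 108.6] t 4.7833 F [ 0.7 -1.8 -0.6]
```

```bash

echo '{"x": [0.0047,0.006,0.0065,0.0065,0.0065],"y": [-0.0014,-0.0014,-0.0014,-0.0014,-0.0014],"z": [0,0.0,0.02,0.04,0.0566],"spin": [-0.35,-0.35,-0.35,-0.35,-0.35],"jaw": [0.025,0.025,0.025,0.025,0.025]}' | python3 drive.py
echo '{"x": [-0.005,-0.01,-0.015,-0.02,-0.025],"y": [0,0,0,0,0],"z": [0,0,0,0,0],"spin": [0,0,0,0,0],"jaw": [0.025,0.025,0.025,0.025,0.025]}' | python3 drive.py
python3 to.py f 0 0 35 90
```

```text
time: 5.2
ee_pos: [0.554, 0.096, 0.0361]
tcp_rot: [-179.9, 0.0, 81.1]
wrist_force: [-0.5, -0.3, -0.8]
opening: 0.0252
grasp_force: 0.0
time: 5.62
ee_pos: [0.5505, 0.0714, 0.0374]
tcp_rot: [-179.9, -0.0, 81.1]
wrist_force: [0.3, 3.1, -1.9]
opening: 0.0251
grasp_force: 1.5
target [ 5.36000e-01 -2.92000e-02  4.10000e-02  8.09056e+01] shift [-0.1016  0.0013 -0.0036] turn 0.15 rpy [-1.7994e+02 -1.0000e-02  8.1060e+01] q1,q6 [  7.4 106.3] t 5.6167 F [ 0.3  3.1 -1.9]
```

```bash

echo '{"x": [-0.005,-0.010,-0.015,-0.020,-0.025],"y": [0,0,0.0004,0.0004,0.0004],"z": [-0.0036,-0.0036,-0.0036,-0.0036,-0.0036],"spin": [0,0,0,0,0.15],"jaw": [0.025,0.025,0.025,0.025,0.025]}' | python3 drive.py
echo '{"x": [-0.005,-0.010,-0.015,-0.020,-0.025],"y": [0,0.0003,0.0003,0.0003,0.0003],"z": [0,0,0,0,0],"spin": [0,0,0,0,0],"jaw": [0.025,0.025,0.025,0.025,0.025]}' | python3 drive.py
python3 to.py f 0 0 35 90
```

```text
time: 6.03
ee_pos: [0.5478, 0.0469, 0.0419]
tcp_rot: [179.9, -0.0, 80.9]
wrist_force: [1.2, 5.5, 1.7]
opening: 0.0249
grasp_force: 2.5
time: 6.45
ee_pos: [0.5441, 0.0222, 0.0419]
tcp_rot: [179.9, -0.0, 80.9]
wrist_force: [0.8, 4.9, 1.5]
opening: 0.0251
grasp_force: 2.7
target [ 5.36000e-01 -2.92000e-02  4.10000e-02  8.09056e+01] shift [-0.052   0.0001  0.0009] turn 0.01 rpy [ 1.7995e+02 -4.0000e-02  8.0920e+01] q1,q6 [  2.3 101.4] t 6.45 F [0.8 4.9 1.5]
```

```bash
python3 - <<'E'
from h import *
s=camrig.camera("scene");t=camrig.camera("top")
cv2.imwrite("pics/s2.png",np.hstack([cv2.resize(s[165:285,220:400],None,fx=2.2,fy=2.2),cv2.resize(t[130:250,195:375],None,fx=2.2,fy=2.2)]))
E
```

```text
(no output)
```

View pics/s2.png

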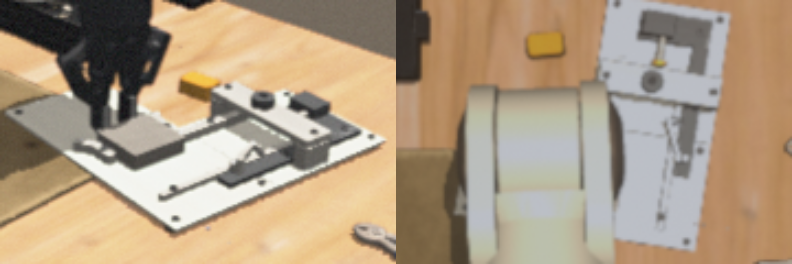

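The block, at scene crop (140,140), is square in the mouth between the flares with both fingers behind it. I continue to the fence.

```bash

echo '{"x": [-0.005,-0.010,-0.015,-0.020,-0.025],"y": [0,0,0,0,0],"z": [0,0,0,0,0],"spin": [0,0,0,0,0],"jaw": [0.025,0.025,0.025,0.025,0.025]}' | python3 drive.py
echo '{"x": [-0.004,-0.008,-0.012,-0.015,-0.018],"y": [0,0,0,0,0],"z": [0,0,0,0,0],"spin": [0,0,0,0,0],"jaw": [0.025,0.025,0.025,0.025,0.025]}' | python3 drive.py
python3 to.py f 0 0 35 90
```

```text
time: 6.97
ee_pos: [0.54, -0.0022, 0.0417]
tcp_rot: [180.0, -0.0, 80.9]
wrist_force: [-0.3, 5.4, 2.1]
opening: 0.0249
grasp_force: 2.6
time: 7.38
ee_pos: [0.5371, -0.02, 0.0417]
tcp_rot: [180.0, -0.0, 80.9]
wrist_force: [1.1, 5.3, 2.8]
opening: 0.025
grasp_force: 2.8
target [ 5.36000e-01 -2.92000e-02  4.10000e-02  8.09056e+01] shift [-0.0092  0.0003  0.0007] turn 0.02 rpy [ 1.7998e+02 -4.0000e-02  8.0920e+01] q1,q6 [-2.2 96.9] t 7.3833 F [1.1 5.3 2.8]
```

```bash

echo '{"x": [-0.002,-0.004,-0.006,-0.007,-0.008],"y": [0,0,0,0,0],"z": [0,0,0,0,0],"spin": [0,0,0,0,0],"jaw": [0.025,0.025,0.025,0.025,0.025]}' | python3 drive.py | grep -E "ee|wrist"
echo '{"x": [-0.001,-0.0015,-0.0015],"y": [0,0,0],"z": [0,0,0],"spin": [0,0,0],"jaw": [0.025,0.025,0.025]}' | python3 drive.py | grep -E "ee|wrist"
python3 to.py f 0 0 35 90
```

```text
ee_pos: [0.5359, -0.0278, 0.0417]
wrist_force: [0.7, 5.2, 3.1]
ee_pos: [0.5358, -0.0282, 0.0417]
wrist_force: [0.9, 11.2, 2.6]
target [ 5.36000e-01 -2.92000e-02  4.10000e-02  8.09056e+01] shift [-0.001   0.0003  0.0007] turn 0.07 rpy [179.99  -0.18  80.97] q1,q6 [-3.1 95.9] t 8.05 F [ 0.9 11.2  2.6]
```

Contact at the fence is about 1 mm from prediction. One more small push squares it, then I back off, rise and go to the near side.

```bash

echo '{"x": [-0.001,-0.0015,-0.0015],"y": [0,0,0],"z": [0,0,0],"spin": [0,0,0],"jaw": [0.025,0.025,0.025]}' | python3 drive.py | grep -E "ee|wrist"
echo '{"x": [0.003,0.005,0.005,0.005,0.005],"y": [0,0,0,0,-0.03],"z": [0,-0.02,-0.05,-0.07,-0.07],"spin": [0,0,0,0,-7],"jaw": [0.025,0.02,0.01,0,0]}' | python3 drive.py | grep -E "ee|wrist"
python3 to.py f -62 -45 70 180
```

```text
ee_pos: [0.5357, -0.0283, 0.0417]
wrist_force: [3.0, 20.1, 2.8]
ee_pos: [0.5108, -0.0223, 0.1154]
wrist_force: [-0.7, 0.6, 0.4]
target [ 4.676000e-01 -6.380000e-02  7.600000e-02  1.709056e+02] shift [-0.0432 -0.0415  0.0394] turn -83.14 rpy [1.7959e+02 1.0000e-01 8.7760e+01] q1,q6 [-2.5 89.8] t 8.7167 F [-0.7  0.6  0.4]
```

```bash
echo '{"x": [-0.02,-0.04,-0.05,-0.05,-0.05],"y": [-0.03,-0.045,-0.065,-0.065,-0.065],"z": [0,0,0,0,0],"spin": [-7,-14,-21,-28,-35],"jaw": [0,0,0,0,0]}' | python3 drive.py | grep -E "ee|wrist"
python3 to.py f -62 -45 70 180
```

```text
ee_pos: [0.4385, -0.07, 0.1115]
wrist_force: [1.0, 0.3, 0.9]
target [ 4.676000e-01 -6.380000e-02  7.600000e-02  1.709056e+02] shift [-0.0107  0.0278  0.0355] turn -47.76 rpy [-1.7994e+02  6.0000e-02  1.2315e+02] q1,q6 [-9.  47.8] t 9.1333 F [1.  0.3 0.9]
```

```bash
echo '{"x": [0,0,0,0,0],"y": [0,0,0,0,0],"z": [0,0,0,0,0],"spin": [-7,-14,-21,-28,-35],"jaw": [0,0,0,0,0]}' | python3 drive.py | grep -E "ee|wrist"
echo '{"x": [0,0,0],"y": [0,0,0],"z": [0,0,0],"spin": [-7,-12.76,-12.76],"jaw": [0,0,0]}' | python3 drive.py | grep -E "ee|wrist"
python3 to.py f -62 -45 35 180
python3 - <<'E'
from h import *
s=camrig.camera("scene");t=camrig.camera("top")
cv2.imwrite("pics/s3.png",np.hstack([cv2.resize(s[165:285,220:400],None,fx=2.2,fy=2.2),cv2.resize(t[130:250,195:375],None,fx=2.2,fy=2.2)]))
E
```

```text
ee_pos: [0.4393, -0.0694, 0.1112]
wrist_force: [-0.1, 0.3, -0.7]
ee_pos: [0.4393, -0.0694, 0.1112]
wrist_force: [-0.2, 0.1, -0.0]
target [ 4.676000e-01 -6.380000e-02  4.100000e-02  1.709056e+02] shift [-0.0271  0.01    0.0702] turn -0.0 rpy [-1.7993e+02 -4.0000e-02  1.7090e+02] q1,q6 [-8.9  0.2] t 9.8 F [-0.2  0.1 -0. ]
```

View pics/s3.png

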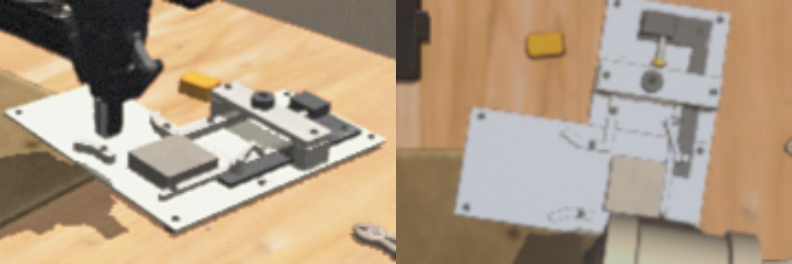

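The block sits square in the corner (top panel (635,185)), still in front of the cross lane. I lower behind its near face.

```bash
echo '{"x": [-0.013,-0.027,-0.027,-0.027,-0.027],"y": [0.005,0.010,0.010,0.010,0.010],"z": [0.02,0.04,0.055,0.068,0.070],"spin": [0,0,0,0,0],"jaw": [0,0,0,0,0]}' | python3 drive.py | grep -E "ee|wrist"
echo '{"x": [-0.005,-0.010,-0.015,-0.020,-0.025],"y": [0,0,0,0,0],"z": [0,0,0,0,0],"spin": [0,0,0,0,0],"jaw": [0,0,0,0,0]}' | python3 drive.py | grep -E "ee|wrist|open"
python3 to.py f 0 -45 35 180
```

```text
ee_pos: [0.4666, -0.0633, 0.0389]
wrist_force: [-1.0, -0.3, -1.1]
ee_pos: [0.4926, -0.0674, 0.0422]
wrist_force: [-8.6, 1.8, 5.0]
opening: 0.0003
target [ 5.288000e-01 -7.360000e-02  4.100000e-02  1.709056e+02] shift [-0.0367 -0.0002  0.0012] turn -0.26 rpy [ 1.7999e+02 -6.0000e-02  1.7065e+02] q1,q6 [-7.8  1.6] t 10.7333 F [-8.6  1.8  5. ]
```

```bash
echo '{"x": [-0.006,-0.012,-0.018,-0.024,-0.030],"y": [0,0,0,0,0],"z": [0.0005,0.0005,0.0005,0.0005,0.0005],"spin": [0,0,0,0,0],"jaw": [0,0,0,0,0]}' | python3 drive.py | grep -E "ee|wrist"
echo '{"x": [-0.006,-0.012,-0.018,-0.024,-0.030],"y": [0,0,0,0,0],"z": [0,0,0,0,0],"spin": [0,0,0,0,0],"jaw": [0,0,0,0,0]}' | python3 drive.py | grep -E "ee|wrist"
python3 to.py f 40 -45 35 180
```

```text
ee_pos: [0.5216, -0.072, 0.0415]
wrist_force: [-9.5, 3.3, 8.4]
ee_pos: [0.551, -0.0768, 0.0414]
wrist_force: [-11.8, 2.6, 8.1]
target [ 5.683000e-01 -7.990000e-02  4.100000e-02  1.709056e+02] shift [-0.0177 -0.0003  0.0004] turn -0.24 rpy [179.97  -0.18 170.67] q1,q6 [-7.9  1.4] t 11.5667 F [-11.8   2.6   8.1]
```

```bash
echo '{"x": [-0.005,-0.010,-0.015,-0.020,-0.025],"y": [0,0,0,0,0],"z": [0,0,0,0,0],"spin": [0,0,0,0,0],"jaw": [0,0,0,0,0]}' | python3 drive.py | grep -E "ee|wrist"
echo '{"x": [-0.001,-0.002,-0.003,-0.004,-0.005],"y": [0,0,0,0,0],"z": [0,0,0,0,0],"spin": [0,0,0,0,0],"jaw": [0,0,0,0,0]}' | python3 drive.py | grep -E "ee|wrist"
python3 to.py f 60 -45 35 180
python3 - <<'E'
from h import *
s=camrig.camera("scene");t=camrig.camera("top")
cv2.imwrite("pics/s4.png",np.hstack([cv2.resize(s[205:255,290:390],None,fx=4,fy=4),cv2.resize(t[150:200,275:375],None,fx=4,fy=4)]))
E
```

```text
ee_pos: [0.5758, -0.0807, 0.0414]
wrist_force: [-8.3, 3.7, 6.3]
ee_pos: [0.5807, -0.0815, 0.0414]
wrist_force: [-8.3, 3.2, 6.6]
target [ 5.881000e-01 -8.310000e-02  4.100000e-02  1.709056e+02] shift [-0.0075 -0.0004  0.0004] turn -0.23 rpy [ 1.7996e+02 -1.3000e-01  1.7068e+02] q1,q6 [-8.   1.3] t 12.4 F [-8.3  3.2  6.6]
```

View pics/s4.png

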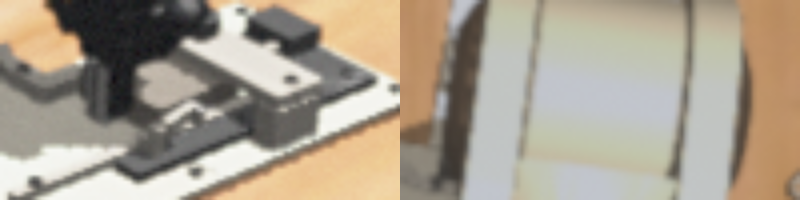

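The catch is still held out along the block (scene crop (190,115)), and the overarm is just ahead. The force is steady at 8.3 N, so the plunger isn't reached yet. From here I feel forward in small moves.

```bash

for k in 1; do echo '{"x": [-0.001,-0.002,-0.003],"y": [0,0,0],"z": [0,0,0],"spin": [0,0,0],"jaw": [0,0,0]}' | python3 drive.py | grep -E "ee|wrist"; echo '{"x": [-0.001,-0.002,-0.003],"y": [0,0,0],"z": [0,0,0],"spin": [0,0,0],"jaw": [0,0,0]}' | python3 drive.py | grep -E "ee|wrist"
echo '{"x": [-0.001,-0.002],"y": [0,0],"z": [0,0],"spin": [0,0],"jaw": [0,0]}' | python3 drive.py | grep -E "ee|wrist"; echo '{"x": [-0.001,-0.002],"y": [0,0],"z": [0,0],"spin": [0,0],"jaw": [0,0]}' | python3 drive.py | grep -E "ee|wrist"; done; python3 to.py f 60 -45 35 180
```

```text
ee_pos: [0.5837, -0.082, 0.0413]
wrist_force: [-7.9, 4.1, 6.3]
ee_pos: [0.5867, -0.0825, 0.0414]
wrist_force: [-8.6, 4.2, 6.4]
ee_pos: [0.5886, -0.0828, 0.0414]
wrist_force: [-9.1, 4.6, 5.9]
ee_pos: [0.5906, -0.083, 0.0414]
wrist_force: [-8.8, 3.3, 5.9]
target [ 5.881000e-01 -8.310000e-02  4.100000e-02  1.709056e+02] shift [ 0.0025 -0.0005  0.0004] turn -0.22 rpy [ 1.7995e+02 -1.3000e-01  1.7068e+02] q1,q6 [-8.   1.3] t 13.3333 F [-8.8  3.3  5.9]
```

```bash

echo '{"x": [-0.001,-0.002],"y": [0,0],"z": [0,0],"spin": [0,0],"jaw": [0,0]}' | python3 drive.py | grep -E "ee|wrist"; echo '{"x": [-0.001,-0.002],"y": [0,0],"z": [0,0],"spin": [0,0],"jaw": [0,0]}' | python3 drive.py | grep -E "ee|wrist"; python3 to.py f 64 -45 35 180
```

```text
ee_pos: [0.5926, -0.0834, 0.0414]
wrist_force: [-8.1, 4.5, 6.0]
ee_pos: [0.5946, -0.0837, 0.0414]
wrist_force: [-9.1, 5.7, 5.1]
target [ 5.920000e-01 -8.370000e-02  4.100000e-02  1.709056e+02] shift [ 0.0025 -0.0005  0.0004] turn -0.23 rpy [ 1.7994e+02 -1.3000e-01  1.7068e+02] q1,q6 [-8.   1.3] t 13.6667 F [-9.1  5.7  5.1]
```

```bash

echo '{"x": [-0.001,-0.001],"y": [0,0],"z": [0,0],"spin": [0,0],"jaw": [0,0]}' | python3 drive.py | grep -E "ee|wrist"; echo '{"x": [-0.001,-0.001],"y": [0,0],"z": [0,0],"spin": [0,0],"jaw": [0,0]}' | python3 drive.py | grep -E "ee|wrist";echo '{"x": [-0.001,-0.001],"y": [0,0],"z": [0,0],"spin": [0,0],"jaw": [0,0]}' | python3 drive.py | grep -E "ee|wrist"
```

```text
ee_pos: [0.5958, -0.0839, 0.0413]
wrist_force: [-6.7, 3.5, 4.6]
ee_pos: [0.5967, -0.084, 0.0414]
wrist_force: [-8.0, 4.5, 4.9]
ee_pos: [0.5977, -0.0842, 0.0414]
wrist_force: [-6.8, 3.6, 4.1]
```

```bash

echo '{"x": [-0.001,-0.001],"y": [0,0],"z": [0,0],"spin": [0,0],"jaw": [0,0]}' | python3 drive.py | grep -E "ee|wrist"; echo '{"x": [-0.001,-0.001],"y": [0,0],"z": [0,0],"spin": [0,0],"jaw": [0,0]}' | python3 drive.py | grep -E "ee|wrist";echo '{"x": [-0.001,-0.001],"y": [0,0],"z": [0,0],"spin": [0,0],"jaw": [0,0]}' | python3 drive.py | grep -E "ee|wrist"
python3 - <<'E'
from h import *
s=camrig.camera("scene")
cv2.imwrite("pics/s5.png",cv2.resize(s[205:255,300:390],None,fx=7,fy=7,interpolation=cv2.INTER_CUBIC))
E
```

```text
ee_pos: [0.5987, -0.0844, 0.0413]
wrist_force: [-7.6, 4.1, 5.6]
ee_pos: [0.5995, -0.0845, 0.0413]
wrist_force: [-8.3, 5.0, 5.5]
ee_pos: [0.6001, -0.0845, 0.0413]
wrist_force: [-10.3, 4.7, 6.9]
```

View pics/s5.png

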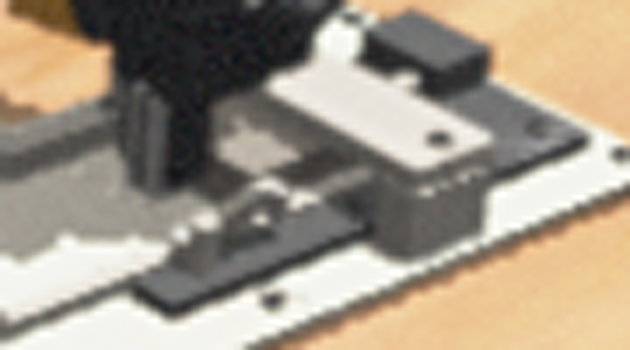

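The catch finger still lies out against the block's rear end (crop (240,200)), not snapped yet. The force has just begun rising, so the plunger contact is at TCP x of about 0.5997 (block far face about 148, matching the plunger tip seen at 147). About 4.5 mm more should close the catch.

```bash

echo '{"x": [-0.001,-0.001],"y": [0,0],"z": [0,0],"spin": [0,0],"jaw": [0,0]}' | python3 drive.py | grep -E "ee|wrist"; echo '{"x": [-0.001,-0.001],"y": [0,0],"z": [0,0],"spin": [0,0],"jaw": [0,0]}' | python3 drive.py | grep -E "ee|wrist";echo '{"x": [-0.001,-0.001],"y": [0,0],"z": [0,0],"spin": [0,0],"jaw": [0,0]}' | python3 drive.py | grep -E "ee|wrist"; python3 to.py f 75 -45 35 180
```

```text
ee_pos: [0.6009, -0.0846, 0.0413]
wrist_force: [-11.0, 5.7, 7.6]
ee_pos: [0.6017, -0.0848, 0.0413]
wrist_force: [-11.9, 4.7, 8.0]
ee_pos: [0.6025, -0.0849, 0.0413]
wrist_force: [-12.9, 6.1, 9.8]
target [ 6.029000e-01 -8.550000e-02  4.100000e-02  1.709056e+02] shift [-0.0005 -0.0006  0.0003] turn -0.21 rpy [179.93  -0.25 170.69] q1,q6 [-8.   1.3] t 15.2167 F [-12.9   6.1   9.8]
```

```bash

echo '{"x": [-0.001,-0.001],"y": [0,0],"z": [0,0],"spin": [0,0],"jaw": [0,0]}' | python3 drive.py | grep -E "ee|wrist"; echo '{"x": [-0.001,-0.001],"y": [0,0],"z": [0,0],"spin": [0,0],"jaw": [0,0]}' | python3 drive.py | grep -E "ee|wrist";echo '{"x": [-0.001,-0.001],"y": [0,0],"z": [0,0],"spin": [0,0],"jaw": [0,0]}' | python3 drive.py | grep -E "ee|wrist"
python3 - <<'E'
from h import *
s=camrig.camera("scene");cv2.imwrite("pics/s6.png",s)
a=cv2.imread("pics/s5.png");b=cv2.resize(s[205:255,300:390],None,fx=7,fy=7,interpolation=cv2.INTER_CUBIC)
d=cv2.absdiff(a,b).max(2)[::7,::7];print((d>50).sum(),[(int(x),int(y)) for y,x in np.argwhere(d>50)][:40])
E
```

```text
ee_pos: [0.6034, -0.085, 0.0413]
wrist_force: [-13.9, 6.1, 8.6]
ee_pos: [0.6042, -0.0851, 0.0413]
wrist_force: [-14.7, 6.3, 9.7]
ee_pos: [0.6057, -0.0854, 0.0413]
wrist_force: [-11.9, 4.2, 7.6]
110 [(10, 0), (11, 0), (36, 0), (49, 0), (50, 0), (51, 0), (11, 1), (12, 1), (49, 1), (50, 1), (51, 1), (11, 2), (12, 2), (48, 2), (49, 2), (11, 3), (12, 3), (46, 3), (47, 3), (48, 3), (12, 4), (13, 4), (46, 4), (47, 4), (13, 5), (45, 5), (46, 5), (15, 6), (18, 10), (39, 11), (40, 11), (0, 12), (1, 12), (0, 13), (1, 13), (2, 13), (3, 13), (1, 14), (2, 14), (3, 14)]
```

The force dropped from 14.7 to 11.9 N at about 6 mm past plunger contact, which is the signature of the catch letting go. I check this in a picture.

```bash
python3 - <<'E'
import cv2,numpy as np
a=cv2.imread("pics/s5.png");s=cv2.imread("pics/s6.png");b=cv2.resize(s[205:255,300:390],None,fx=7,fy=7,interpolation=cv2.INTER_CUBIC)
cv2.imwrite("pics/s7.png",np.hstack([a[100:330,90:490],b[100:330,90:490]]))
E
```

```text
(no output)
```

View pics/s7.png

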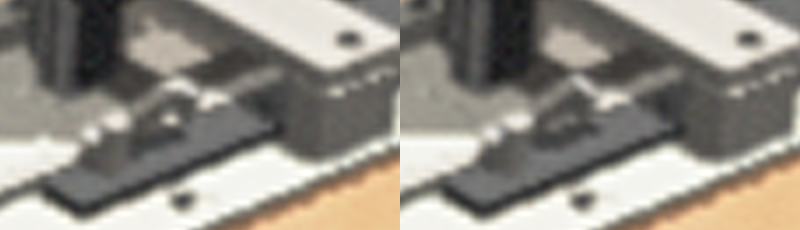

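The catch finger has swung inward behind the block: its nose in the right crop is now at (580,82), and the lit gap beside it is gone. I add 1 mm of margin and then back off slowly.

```bash

echo '{"x": [-0.001,-0.001,-0.001],"y": [0,0,0],"z": [0,0,0],"spin": [0,0,0],"jaw": [0,0,0]}' | python3 drive.py | grep -E "ee|wrist"; echo '{"x": [0.001,0.002,0.003,0.004,0.005],"y": [0,0,0,0,0],"z": [0,0,0,0,0],"spin": [0,0,0,0,0],"jaw": [0,0,0,0,0]}' | python3 drive.py | grep -E "ee|wrist"
echo '{"x": [0.003,0.008,0.015,0.025,0.04],"y": [0,0,0,0,0],"z": [0,0,0,0,0],"spin": [0,0,0,0,0],"jaw": [0,0,0,0,0]}' | python3 drive.py | grep -E "ee|wrist"
echo '{"x": [0.03,0.06,0.09,0.12,0.16],"y": [0,0,0,0,0],"z": [-0.01,-0.04,-0.08,-0.11,-0.14],"spin": [0,0,0,0,0],"jaw": [0,0,0,0,0]}' | python3 drive.py | grep -E "ee|wrist"
python3 - <<'E'
from meas import *
s=camrig.camera("scene");t=camrig.camera("top");cv2.imwrite("pics/t8.png",t)
cv2.imwrite("pics/s8.png",np.hstack([cv2.resize(s[205:255,310:377],None,fx=6,fy=6,interpolation=cv2.INTER_CUBIC),cv2.resize(t[150:200,280:346],None,fx=6,fy=6,interpolation=cv2.INTER_CUBIC)]))
E
```

```text
ee_pos: [0.6061, -0.0855, 0.0413]
wrist_force: [-15.2, 5.7, 8.8]
ee_pos: [0.6034, -0.0857, 0.0411]
wrist_force: [-0.8, 0.2, -0.7]
ee_pos: [0.5633, -0.0792, 0.0409]
wrist_force: [-0.8, 0.0, -0.2]
ee_pos: [0.4183, -0.0553, 0.1715]
wrist_force: [-0.1, 0.1, 0.2]
```

View pics/s8.png

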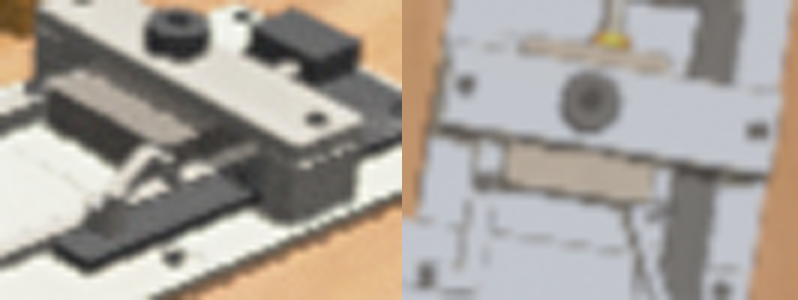

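The top panel shows the block under the overarm, its far edge against the brass plunger. The catch nose, at crop (630,205), is tucked just behind the near edge (crop y about 190-200). As a number check, I compare the catch pixels with the initial, shut picture, and check the bystanders.

```bash
python3 - <<'E'
from meas import *
p=np.load("fix.npy");a=cv2.imread("pics/top0.png");b=cv2.imread("pics/t8.png")
f=lambda q,z:np.round(inv(p,plane("top",q,z)[:,:2])*1e3,1).tolist()
m=(b[...,2].astype(int)-b[...,0]>10)&(b[...,2]<200);z=np.zeros(m.shape,np.uint8);z[168:188,294:322]=m[168:188,294:322]
c=max(cv2.findContours(z,cv2.RETR_EXTERNAL,cv2.CHAIN_APPROX_NONE)[0],key=cv2.contourArea)[:,0].astype(float)
F_=np.array(f(c,.031));print("block near edge x",F_[:,0].min(),np.percentile(F_[:,0],10),"y range",F_[:,1].min(),F_[:,1].max())
d=cv2.absdiff(a,b).max(2);ys,xs=np.mgrid[184:204,312:330]
print("catch region diff max",d[186:204,314:330].max(), "nose now",f([[318,184.2]],.0265))
for n,(x0,x1,y0,y1) in dict(wax=(250,275,140,160),pliers=(370,425,180,210),tin=(398,425,222,262),small=(355,388,244,276),cup=(160,178,252,272),board=(155,190,208,248)).items(): print(n,d[y0:y1,x0:x1].mean().round(1))
o=sensors.get_obs();print(o["time"],o["wrist_force"].round(1))
E
```

```text
block near edge x 83.4 85.03999999999999 y range -73.1 -3.4
catch region diff max 8 nose now [[84.2, -67.4]]
wax 2.7
pliers 2.6
tin 2.6
small 5.4
cup 2.2
board 2.3
17.3667 [ 1.7 -0.6  0.4]
```

```bash
python3 -c "
from workcell import bot, camrig, workorder, sensors
print(workorder.job_done())"
```

```text
the job is handed in; nothing more can be done
None
```

I handed the job in at 17.4 s: by the final pictures the large block is under the overarm against the plunger with the catch shut behind it, and the bystanders have not moved; no verdict came back.

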